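Release the latched mode key of a bench shaker

ROBOT

A 6-joint arm with a two-finger parallel gripper is mounted at the origin on the work surface. World frame = base frame: x ahead of the robot, y to its left, z up, the work surface at z = 0. Lengths are in m, angles in rad, forces in N, time in s.
With the tool pointing down it reaches from about 0.325 to 0.875 m from the base axis. Payload 4.4 kg.
Tool frame: the origin (TCP) lies on the centre line of the jaws, within the pads' length; the fingertips stand 17 mm ahead of it and the grasp point (between the pads) lies 2 mm behind it; x points along the fingers, y is the direction in which the jaws open and shut, and the axes are right-handed (so a half turn about x gives the same grasp; the last joint's range is limited). The gripper opens to 85 mm and grips with 20 to 120 N. Pads are 22 mm wide; open, the fingers measure 114 mm over their backs; the gripper's body (76 mm by 85 mm) begins 54 mm behind the grasp point. The pads swing forward as they close: fully open they stand 13 mm farther back than shut.
Start: joints at [0.973, 0.207, 1.542, -0, 1.393, -0.15], TCP at [0.249, 0.518, 0.248] pointing down, gripper open.
Joint ranges: [-2.73, 2.73], [-0.86, 2.22], [0.23, 2.46], [-1.11, 4.25], [0.08, 2.63], [-2.82, 2.82]. Speed limits (rad/s): [2.79, 2.79, 3.14, 3.14, 3.14, 3.14].

INTERFACE

Orientations are given as [roll, pitch, yaw] about the fixed x, y, z axes, in that order (R = Rz(yaw) Ry(pitch) Rx(roll)).
In Python, from cell import r gives the robot as it stands.
- The arm moves only by the tool apply_moves, never from a script. Its argument "rows" is a list that holds one entry, the list of rows, each a list of 7 numbers: the closure, from 0 (fully open) to 1 (shut), then the shift along the tool's x, y, z in mm, then the turn, a rotation vector about the tool's x, y, z in degrees. A call has exactly 5 rows; each row shifts and turns the commanded pose from where the row before left it, along the tool's axes as they then stand; what a row does not reach is not made up. A row lasts 1/12 s, in which the tool goes at most 41.7 mm and 7.16 degrees, less where a joint would pass 70% of its speed; a pose out of reach is approached as far as the arm can. A call with a gripper value outside its range is refused whole. The fingers move at their own pace and stop on an object; the grip force is fixed at half the most. Time passes only in rows, so rows that do not move let the fingers close, or fill a call up. It gives the time, the measured TCP pose, the force and the opening at its end, in the units of the state.
- r.observe(): the state, without advancing time (a new reading comes with each control period).
- r.camera(name): name is "scene" or "top" or "wrist"; returns a dict with "frame" (480x640x3 uint8, red, green, blue), "K" (3x3 intrinsics, pixels), "k1" (the pictures are not rectified: a ray, as slopes to the right and down, at radius r is drawn at 1 + k1 r^2 times it, then the intrinsics apply), "world_from_camera" (4x4, takes a point from camera to world coordinates). Camera axes: x right, y up, looking along -z (the intrinsics and any distortion apply to the point x, -y, -z); pixel columns grow to the right and rows downward; lengths in m; the calibration is good to about 2 mm. A picture is of the moment at which its call begins. There is no depth.
- r.hand_in(): hands the job in, once; it reports no verdict.
The state is a dict: "time_s": time; "joints": joint angles; "joint_vel": joint speeds; "joint_efforts": joint torques, N m; "eef_pos": TCP position; "tool_rot": TCP orientation; "force": force on the tool from outside, world axes, zero at the start; "moment": the same for the moment, N m; "grip_width": finger opening in m.
Only numpy, scipy, OpenCV 4.12 (cv2) and the standard library are available. Lean on these libraries where they do the work, as an engineer would, in place of code of your own. Each camera call takes 0.05 s, during which the arm holds its last target. There are 200 camera calls.

TASK

One of the four identical blue mode keys on the bench shaker has been left latched down and must be released before the next run. Touch each key lightly with a fingertip, one after another from the robot's left to its right, too lightly to push it down, to feel which one is caught; only after all four have been touched, press the caught key firmly all the way down and let go, so that all four keys stand fully up. Grasp nothing, and leave the jar, the bottle and the tip box where they are.

Things in the scene. Friction and masses are not known exactly. Their poses are not given: they have to be found in the camera images.
- mixer: fixed bench shaker, white, red foot, 210 mm (x) by 300 mm (y). Origin: centre of its underside on the bench; z up, x away from the robot at yaw 0, y to the robot's left along the keys. Its front deck (x -100 to 25 mm) is 70 mm above the bench, its raised rear (x 25 to 100 mm) 92.5 mm. The keys sit at x = -50 mm, y = 84, 28, -28, -84 mm. Its place and yaw vary.
- key_a: one of four identical square blue keys in a row on the shaker's front deck. Origin: centre of the cap's top face; axes as the shaker's. Cap 32 x 32 mm, 24 mm free between caps; the fixed black bezel round it (42 x 42 mm) rises 3 mm above the deck. Which place each named key has varies, and so does which place holds the latched key.
- key_b: another of the four keys, built as key_a. Any key that is up has its top 82 mm above the bench (12 mm above the deck), starts to give at about 2.5 N, yields about 1.2 N per mm of travel and springs back when let go. Keys bottom out 6 mm below the up position.
- key_c: another of the four keys, built as key_a. Whichever key is latched (it may be in any place) has its top 3 mm lower, 79 mm above the bench, and feels solid up to about 5 N.
- key_d: another of the four keys, built as key_a. The latched key gives at 5 to 7 N; its catch slips only when it is pressed right down to its hard stop (3 mm below where it was latched, 76 mm above the bench; a force of 10 to 15 N is sure to be there). It then springs fully up as the finger withdraws, and does not latch again.
- jar: loose amber jar with orange lid, 40 mm across, 55 mm tall, standing on the raised rear of the shaker; origin at the centre of its underside. Bystander.
- bottle: loose clear bottle with blue cap, 52 mm across, 120 mm tall, standing on the bench to the left of the shaker; origin at the centre of its underside. Bystander.
- tip_box: loose blue and pale tip box, 85 x 120 mm, 60 mm tall, on the bench to the right of the shaker; origin at the centre of its underside. Bystander.

How it is judged:
By the outcome, as a careful person would: the job done as asked, in the order asked, and still so for the second after the job is handed in, with the robot touching nothing.
It also fails if it takes over 58 s, if anything falls off the work surface, if the arm or the gripper's body presses on something with over 40 N, if the wrist force passes 120 N, or if a joint passes its speed limit or range.

## Working session

There is one attempt and no reset: what is moved stays moved. The work goes in short steps, Python scripts to look and compute and a tool call to move; the robot and the scene stay as the last step left them, time stands still between calls to the robot, and variables do not carry over. Pictures are saved under pics/ and viewed, about 8 in all and at most 12, crops included, and the job is handed in when it is done.

Besides the shell and the picture viewer there is one more tool, called by a JSON object that holds its "name" and its "arguments", one argument or row to a line. apply_moves: Moves the arm, as the interface text tells. Its arguments: {"type":"object","properties":{"rows":{"type":"array"}},"required":["rows"]}

```bash
mkdir -p pics; ls
python3 - <<'E'
from cell import r
import cv2
print(r.observe())
for n in("scene","top"):
    c=r.camera(n); cv2.imwrite(f"pics/{n}0.png",c["frame"][...,::-1]); print(n,c["K"],c["k1"],c["world_from_camera"])
E
```

```text
pics
{'time_s': 0.0, 'joints': array([ 9.72552433e-01,  2.07448880e-01,  1.54298175e+00, -2.80153155e-06,
        1.39349840e+00, -1.50490670e-01]), 'joint_vel': array([-0.00024688, -0.00022641,  0.00064091,  0.00043422, -0.00043906,
        0.00095136]), 'joint_efforts': array([-2.01805604e-03, -3.83036470e+01, -2.91595066e+01, -3.01723276e-04,
        1.07467131e-02,  1.32666878e-05]), 'eef_pos': array([0.24853125, 0.51770421, 0.24709614]), 'tool_rot': array([-1.7201072 ,  1.56845995, -2.16785992]), 'force': array([ 0.28140604, -0.19122356,  0.59897734]), 'moment': array([ 0.01755612,  0.03138372, -0.0030307 ]), 'grip_width': 0.08515396369796871}
scene [[499.85410795   0.         329.20240396]
 [  0.         499.85410795 238.32325772]
 [  0.           0.           1.        ]] 0.008968030459063041 [[ 0.30857107 -0.59144557  0.74496713  1.29132552]
 [ 0.95099651  0.17557406 -0.25451796 -0.22814929]
 [ 0.01973661  0.78699802  0.61663975  0.69454305]
 [ 0.          0.          0.          1.        ]]
top [[473.86299589   0.         322.43132975]
 [  0.         473.86299589 236.11606748]
 [  0.           0.           1.        ]] -0.008753407906292813 [[ 0.02570322  0.9955996  -0.09011538  0.48964592]
 [-0.99900958  0.0288569   0.03386941  0.01717105]
 [ 0.03632082  0.08915558  0.99535525  0.82596543]
 [ 0.          0.          0.          1.        ]]
```

View pics/top0.png

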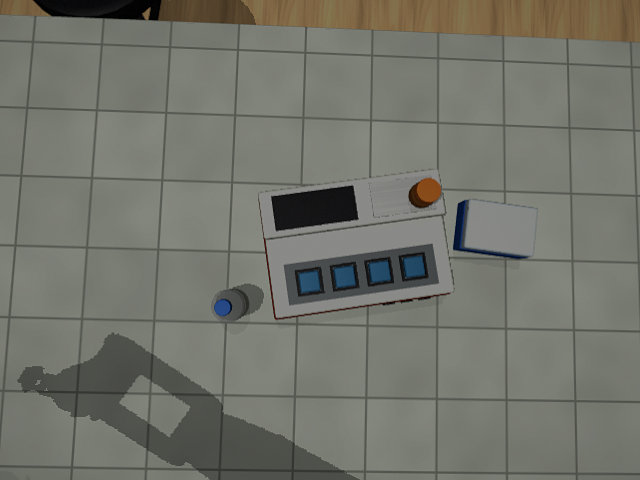

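View pics/scene0.png

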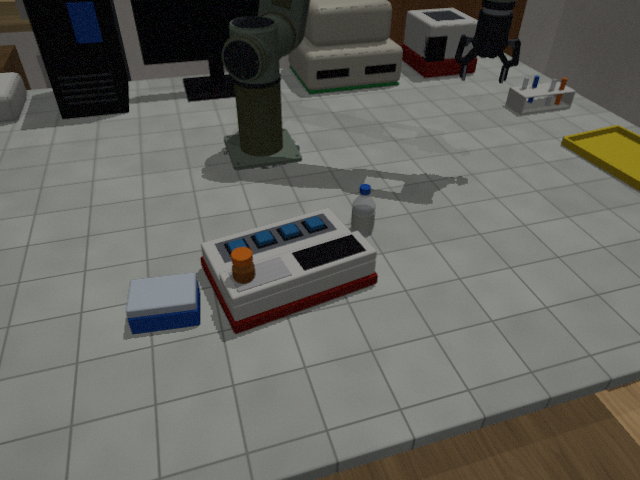

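The top view shows the four keys at about (309,281), (344,276), (379,271) and (413,266), with the bottle at (230,305), the jar at (425,193) and the tip box at (495,228). The scene view agrees.

```bash
cat > h.py <<'E'
import numpy as np, cv2
from scipy.spatial.transform import Rotation as R
def ray(c,uv):
    K=c["K"]; p=(np.array(uv,float)-K[:2,2])/[K[0,0],K[1,1]]; q=p.copy()
    for _ in range(8): q=p/(1+c["k1"]*(q@q))
    W=c["world_from_camera"]; return W[:3,3],W[:3,:3]@[q[0],-q[1],-1]
def onz(c,uv,z):
    o,d=ray(c,uv); return o+d*(z-o[2])/d[2]
def blobs(c,lo,hi,amin=60):
    h=cv2.cvtColor(c["frame"],cv2.COLOR_RGB2HSV); m=cv2.inRange(h,lo,hi)
    n,_,s,ce=cv2.connectedComponentsWithStats(m)
    return [(ce[i],s[i]) for i in range(1,n) if s[i][4]>=amin]
E
python3 - <<'E'
from cell import r
from h import *
for n in("top","scene"):
    c=r.camera(n)
    for ce,s in blobs(c,(95,120,60),(112,255,255)): print(n,ce.round(1),s,onz(c,ce,.082).round(4))
o=r.observe(); print(R.from_euler('xyz',o["tool_rot"]).as_matrix().round(3))
E
```

```text
top [471.3 234.7] [459 200  53  56 150] [ 0.5661 -0.246   0.082 ]
top [413.8 266.3] [403 256  22  22 382] [ 0.5134 -0.1537  0.082 ]
top [379.4 271.3] [369 261  22  22 388] [ 0.504  -0.0993  0.082 ]
top [344.4 276.4] [334 266  22  22 393] [ 0.4946 -0.0442  0.082 ]
top [309.  281.5] [299 271  21  22 393] [0.4853 0.011  0.082 ]
top [221.9 307.2] [214 299  17  17 214] [0.4423 0.1445 0.082 ]
scene [364.8 188.6] [360 184  11  11  91] [0.3995 0.1593 0.082 ]
scene [313.7 221.5] [305 216  19  12 144] [0.4884 0.0113 0.082 ]
scene [289.3 228.6] [280 223  19  12 149] [ 0.4978 -0.0433  0.082 ]
scene [263.6 236.1] [255 230  19  13 159] [ 0.5074 -0.0984  0.082 ]
scene [236.1 243.6] [228 239  19  12 120] [ 0.5156 -0.1546  0.082 ]
scene [165.7 319.6] [128 282  72  52 960] [ 0.6798 -0.2973  0.082 ]
[[-0.001  0.433  0.901]
 [-0.001  0.901 -0.433]
 [-1.    -0.002 -0.   ]]
```

{"name": "apply_moves", "arguments": {
  "rows": [
    [[1, 0, -23.6, 29, 0, 0, 0], [1, 0, -23.6, 29, 0, 0, 0], [1, 0, -23.6, 29, 0, 0, 0], [1, 0, -23.6, 29, 0, 0, 0], [1, 0, -23.6, 29, 0, 0, 0]]
  ]
}}

```text
time_s: 0.62
eef_pos: [0.3287, 0.3476, 0.248]
tool_rot: [-1.511, 1.571, -1.958]
force: [0.7, 0.2, -0.0]
grip_width: 0.0255
```

{"name": "apply_moves", "arguments": {
  "rows": [
    [[1, 0, -23.6, 29, 0, 0, 0], [1, 0, -23.6, 29, 0, 0, 0], [1, 0, -23.6, 29, 0, 0, 0], [1, 0, -23.6, 29, 0, 0, 0], [1, 0, -23.6, 29, 0, 0, 0]]
  ]
}}

```text
time_s: 1.03
eef_pos: [0.4085, 0.1783, 0.2484]
tool_rot: [0.865, 1.57, 0.418]
force: [0.1, 0.2, 0.7]
grip_width: 0.0001
```

{"name": "apply_moves", "arguments": {
  "rows": [
    [[1, 0, -23.6, 29, 0, 0, 0], [1, 0, -23.6, 29, 0, 0, 0], [1, 0, -23.6, 29, 0, 0, 0], [1, 0, -23.6, 29, 0, 0, 0], [1, 0, -23.6, 29, 0, 0, 0]]
  ]
}}

```text
time_s: 1.45
eef_pos: [0.4881, 0.009, 0.2482]
tool_rot: [1.362, 1.571, 0.913]
force: [0.9, -0.1, -0.2]
grip_width: -0.0005
```

{"name": "apply_moves", "arguments": {
  "rows": [
    [[1, 0, 0, 0, -7, 0, 0], [1, 0, 0, 0, -7, 0, 0], [1, 0, 0, 0, -7, 0, 0], [1, 0, 0, 0, -7, 0, 0], [1, 0, 0, 0, -7, 0, 0]]
  ]
}}

```text
time_s: 1.87
eef_pos: [0.4876, 0.0106, 0.248]
tool_rot: [2.72, 1.57, 2.889]
force: [0.1, -0.7, -1.0]
grip_width: 0.0001
```

{"name": "apply_moves", "arguments": {
  "rows": [
    [[1, 20, 0, 0, 0, 0, 0], [1, 20, 0, 0, 0, 0, 0], [1, 20, 0, 0, 0, 0, 0], [1, 20, 0, 0, 0, 0, 0], [1, 20, 0, 0, 0, 0, 0]]
  ]
}}

```text
time_s: 2.28
eef_pos: [0.4877, 0.0109, 0.1474]
tool_rot: [-0.509, 1.571, -0.346]
force: [1.0, 0.3, -0.8]
grip_width: 0.0001
```

```bash
cat >> h.py <<'E'
def feel(r,n=8):
    f=[];z=[]
    for _ in range(n):
        r.camera("top"); o=r.observe(); f.append(o["force"]); z.append(o["eef_pos"])
    z=np.array(z); f=np.array(f); print("f",f.mean(0).round(2),"sd",f.std(0).round(2),"fz",f[:,2].round(1),"pos",z.mean(0).round(5),"sd",z.std(0).round(5),"t",o["time_s"])
E
python3 - <<'E'
from cell import r
from h import *
c=r.camera("scene"); f=c["frame"][120:280,220:420,::-1]
w=r.camera("wrist")["frame"][...,::-1]
a=cv2.resize(f,(750,600),interpolation=cv2.INTER_CUBIC)
cv2.imwrite("pics/s1.png",a); cv2.imwrite("pics/w1.png",w)
feel(r,6)
o=r.observe();M=R.from_euler('xyz',o["tool_rot"]).as_matrix();print(M.round(3))
W=np.linalg.inv(c["world_from_camera"])
for dz in(0,.017,.03):
    p=W@np.r_[o["eef_pos"]-[0,0,dz],1]; q=np.array([p[0],-p[1]])/-p[2]; q=q*(1+c["k1"]*(q@q)); q=q*c["K"][0,0]+c["K"][:2,2]; print(dz,q, (q-[220,120])*3.75)
E
```

```text
f [ 0.44 -0.14 -0.28] sd [0.63 0.42 0.25] fz [-0.2 -0.4 -0.3  0.1 -0.2 -0.7] pos [0.48824 0.0108  0.14898] sd [0.00108 0.00016 0.0012 ] t 2.6833
[[ 0.003 -0.162  0.987]
 [-0.001  0.987  0.162]
 [-1.    -0.001  0.003]]
0 [313.51764062 194.16862883] [350.69115232 278.13235811]
0.017 [313.51467739 201.28661992] [350.6800402  304.82482468]
0.03 [313.51241538 206.63009351] [350.67155769 324.86285068]
```

View pics/s1.png

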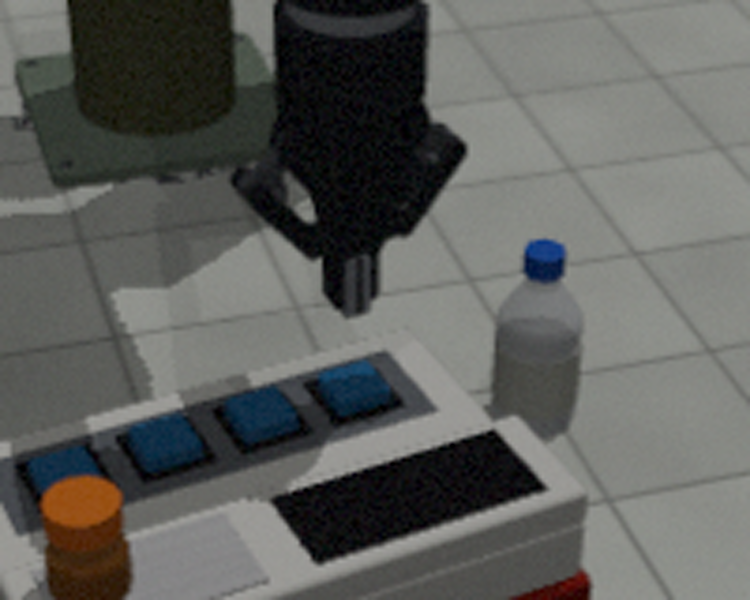

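View pics/w1.png

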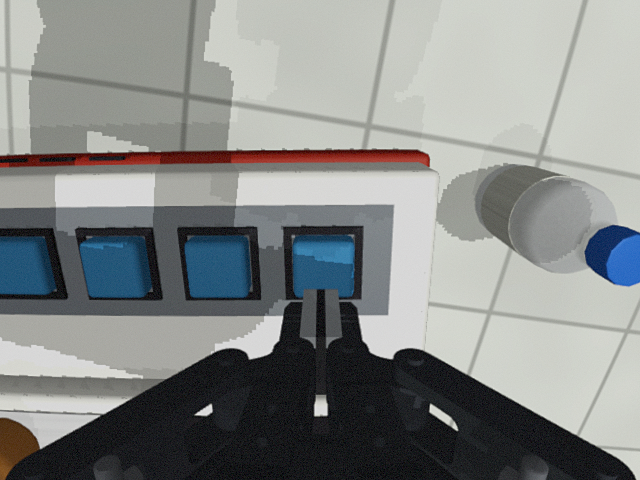

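The scene crop shows the fingertips at about row 315, which fits a tip 17 mm ahead of the TCP. The wrist view shows the tips (col 321) in line with the left key (col 324). I expect contact at TCP z ≈ 0.099.

{"name": "apply_moves", "arguments": {
  "rows": [
    [[1, 15, 0, 0, 0, 0, 0], [1, 14, 0, 0, 0, 0, 0], [1, 8, 0, 0, 0, 0, 0], [1, 4, 0, 0, 0, 0, 0], [1, 1, 0, 0, 0, 0, 0]]
  ]
}}

```text
time_s: 3.1
eef_pos: [0.4876, 0.0109, 0.106]
tool_rot: [2.89, 1.57, 3.053]
force: [-0.3, -0.6, -0.4]
grip_width: 0.0003
```

Run:
```python
from cell import r
from h import *
for _ in range(8):
    r.camera("top"); o=r.observe(); print(o["eef_pos"].round(5),o["force"].round(2),o["time_s"])
```

```text
[0.48787 0.01084 0.10631] [ 0.43  0.44 -0.02] 3.15
[0.48821 0.0108  0.10672] [-0.02  0.82 -0.03] 3.2
[0.48843 0.01076 0.10696] [ 0.08  0.8  -0.55] 3.25
[0.48852 0.01076 0.10707] [-0.44 -0.05  0.64] 3.3
[0.48853 0.01076 0.10711] [ 0.32 -0.02  0.03] 3.35
[0.48842 0.01076 0.107  ] [-0.36  0.97 -0.33] 3.4
[0.4883  0.01079 0.10688] [-0.51  0.63 -0.33] 3.45
[0.4882  0.0108  0.10678] [ 1.22 -1.05 -0.07] 3.5
```

{"name": "apply_moves", "arguments": {
  "rows": [
    [[1, 1, 0, 0, 0, 0, 0], [1, 1, 0, 0, 0, 0, 0], [1, 1, 0, 0, 0, 0, 0], [1, 1, 0, 0, 0, 0, 0], [1, 0.5, 0, 0, 0, 0, 0]]
  ]
}}

```text
time_s: 3.92
eef_pos: [0.4877, 0.0109, 0.1015]
tool_rot: [2.815, 1.57, 2.978]
force: [0.6, -0.7, 0.3]
grip_width: -0.0001
```

{"name": "apply_moves", "arguments": {
  "rows": [
    [[1, 0.2, 0, 0, 0, 0, 0], [1, 0.2, 0, 0, 0, 0, 0], [1, 0.2, 0, 0, 0, 0, 0], [1, 0.1, 0, 0, 0, 0, 0], [1, 0.1, 0, 0, 0, 0, 0]]
  ]
}}

```text
time_s: 4.33
eef_pos: [0.4878, 0.0108, 0.101]
tool_rot: [-3.112, 1.571, -2.949]
force: [-0.2, 1.0, 0.9]
grip_width: 0.0001
```

Run:
```python
from cell import r
from h import *
feel(r,6)
```

```text
f [ 0.1  -0.21 -0.02] sd [0.29 0.51 0.5 ] fz [-0.4 -0.4  0.9 -0.5  0.4  0. ] pos [0.48782 0.01086 0.101  ] sd [2.e-05 1.e-05 1.e-05] t 4.6333
```

{"name": "apply_moves", "arguments": {
  "rows": [
    [[1, 0.2, 0, 0, 0, 0, 0], [1, 0.2, 0, 0, 0, 0, 0], [1, 0.2, 0, 0, 0, 0, 0], [1, 0.2, 0, 0, 0, 0, 0], [1, 0.2, 0, 0, 0, 0, 0]]
  ]
}}

```text
time_s: 5.05
eef_pos: [0.4878, 0.0109, 0.0999]
tool_rot: [-2.596, 1.571, -2.433]
force: [0.1, 0.3, 0.2]
grip_width: 0.0003
```

Run:
```python
from cell import r
from h import *
feel(r,5)
```

```text
f [-0.31 -0.03 -0.17] sd [0.56 0.45 0.25] fz [-0.5 -0.2 -0.3  0.2  0.1] pos [0.48778 0.01087 0.09995] sd [2.e-05 1.e-05 3.e-05] t 5.3
```

{"name": "apply_moves", "arguments": {
  "rows": [
    [[1, 0.1, 0, 0, 0, 0, 0], [1, 0.1, 0, 0, 0, 0, 0], [1, 0.1, 0, 0, 0, 0, 0], [1, 0.1, 0, 0, 0, 0, 0], [1, 0, 0, 0, 0, 0, 0]]
  ]
}}

```text
time_s: 5.72
eef_pos: [0.4878, 0.0109, 0.0995]
tool_rot: [2.789, 1.571, 2.952]
force: [-0.8, -0.5, 0.6]
grip_width: 0.0004
```

Run:
```python
from cell import r
from h import *
feel(r,5)
```

```text
f [ 0.13 -0.    0.09] sd [0.5  0.66 0.34] fz [ 0.4  0.1  0.5 -0.1 -0.4] pos [0.4878  0.01086 0.09958] sd [1.e-05 1.e-05 1.e-05] t 5.9667
```

{"name": "apply_moves", "arguments": {
  "rows": [
    [[1, 0.1, 0, 0, 0, 0, 0], [1, 0.1, 0, 0, 0, 0, 0], [1, 0.1, 0, 0, 0, 0, 0], [1, 0.1, 0, 0, 0, 0, 0], [1, 0, 0, 0, 0, 0, 0]]
  ]
}}

```text
time_s: 6.38
eef_pos: [0.4878, 0.0109, 0.0992]
tool_rot: [2.881, 1.571, 3.044]
force: [-0.1, -0.0, 0.0]
grip_width: -0.0001
```

Run:
```python
from cell import r
from h import *
feel(r,5)
```

```text
f [-0.2  -0.14 -0.34] sd [0.11 0.45 0.46] fz [-0.7 -0.4  0.2  0.2 -1. ] pos [0.4878  0.01087 0.09917] sd [1.e-05 1.e-05 1.e-05] t 6.6333
```

{"name": "apply_moves", "arguments": {
  "rows": [
    [[1, 0.1, 0, 0, 0, 0, 0], [1, 0.1, 0, 0, 0, 0, 0], [1, 0.1, 0, 0, 0, 0, 0], [1, 0, 0, 0, 0, 0, 0], [1, 0, 0, 0, 0, 0, 0]]
  ]
}}

```text
time_s: 7.05
eef_pos: [0.4878, 0.0109, 0.0991]
tool_rot: [-0.699, 1.571, -0.536]
force: [-1.0, -0.2, 2.6]
grip_width: -0.0002
```

Run:
```python
from cell import r
from h import *
feel(r,5)
```

```text
f [-0.82  0.15  2.25] sd [0.26 0.22 0.5 ] fz [1.7 1.9 2.9 2.8 1.9] pos [0.48785 0.01085 0.099  ] sd [1.e-05 1.e-05 3.e-05] t 7.3
```

Key 1 was touched at TCP z 0.0990 with 2.2 N, so it stands at 82 mm and is up. Next is key 2.

{"name": "apply_moves", "arguments": {
  "rows": [
    [[1, -10, 0, 0, 0, 0, 0], [1, 0, -14, 0, 0, 0, 0], [1, 0, -14, 0, 0, 0, 0], [1, 0, -14, 0, 0, 0, 0], [1, 0, -14, 0, 0, 0, 0]]
  ]
}}

```text
time_s: 7.72
eef_pos: [0.4973, -0.045, 0.1095]
tool_rot: [-0.404, 1.57, -0.241]
force: [0.4, 0.5, 0.7]
grip_width: 0.0002
```

{"name": "apply_moves", "arguments": {
  "rows": [
    [[1, 0, 0, 0, 0, 0, 0], [1, 3, 0, 0, 0, 0, 0], [1, 3, 0, 0, 0, 0, 0], [1, 1.5, 0, 0, 0, 0, 0], [1, 0.5, 0, 0, 0, 0, 0]]
  ]
}}

```text
time_s: 8.13
eef_pos: [0.4962, -0.0435, 0.1002]
tool_rot: [2.599, 1.569, 2.763]
force: [-0.4, 1.5, -0.1]
grip_width: -0.0002
```

{"name": "apply_moves", "arguments": {
  "rows": [
    [[1, 0.4, 0, 0, 0, 0, 0], [1, 0.4, 0, 0, 0, 0, 0], [1, 0.3, 0, 0, 0, 0, 0], [1, 0.2, 0, 0, 0, 0, 0], [1, 0, 0, 0, 0, 0, 0]]
  ]
}}

```text
time_s: 8.55
eef_pos: [0.4969, -0.0443, 0.0996]
tool_rot: [-0.48, 1.571, -0.317]
force: [0.0, 0.1, 1.2]
grip_width: 0.0001
```

Run:
```python
from cell import r
from h import *
feel(r,5)
```

```text
f [ 0.34 -0.05  0.11] sd [0.51 0.46 0.63] fz [ 0.5  0.7  0.3 -1.1  0.3] pos [ 0.49695 -0.04441  0.09965] sd [1.e-05 3.e-05 1.e-05] t 8.8
```

Over key 2 and free. I'll lower to 0.0989 or so, as on key 1.

{"name": "apply_moves", "arguments": {
  "rows": [
    [[1, 0.2, 0, 0, 0, 0, 0], [1, 0.1, 0, 0, 0, 0, 0], [1, 0.1, 0, 0, 0, 0, 0], [1, 0.1, 0, 0, 0, 0, 0], [1, 0.1, 0, 0, 0, 0, 0]]
  ]
}}

```text
time_s: 9.22
eef_pos: [0.4969, -0.0444, 0.0991]
tool_rot: [2.821, 1.571, 2.984]
force: [-0.2, -0.0, 0.9]
grip_width: -0.0
```

Run:
```python
from cell import r
from h import *
feel(r,5)
```

```text
f [-0.66 -0.31  1.53] sd [0.62 0.46 0.53] fz [1.1 1.2 1.5 2.5 1.2] pos [ 0.49691 -0.0444   0.0991 ] sd [1.e-05 1.e-05 1.e-05] t 9.4667
```

Key 2 was touched at the same height with 1.5 N, so it is up too. On to key 3.

{"name": "apply_moves", "arguments": {
  "rows": [
    [[1, -10, 0, 0, 0, 0, 0], [1, 0, -14, 0, 0, 0, 0], [1, 0, -14, 0, 0, 0, 0], [1, 0, -14, 0, 0, 0, 0], [1, 0, -14, 0, 0, 0, 0]]
  ]
}}

```text
time_s: 9.88
eef_pos: [0.5064, -0.1005, 0.1095]
tool_rot: [-0.487, 1.57, -0.324]
force: [0.2, 0.7, -0.1]
grip_width: 0.0001
```

{"name": "apply_moves", "arguments": {
  "rows": [
    [[1, 0, 0, 0, 0, 0, 0], [1, 3, 0, 0, 0, 0, 0], [1, 3, 0, 0, 0, 0, 0], [1, 1.5, 0, 0, 0, 0, 0], [1, 0.5, 0, 0, 0, 0, 0]]
  ]
}}

```text
time_s: 10.3
eef_pos: [0.5052, -0.0988, 0.1002]
tool_rot: [2.536, 1.569, 2.699]
force: [-0.1, 0.0, 0.7]
grip_width: 0.0002
```

{"name": "apply_moves", "arguments": {
  "rows": [
    [[1, 0.4, 0, 0, 0, 0, 0], [1, 0.4, 0, 0, 0, 0, 0], [1, 0.3, 0, 0, 0, 0, 0], [1, 0.2, 0, 0, 0, 0, 0], [1, 0, 0, 0, 0, 0, 0]]
  ]
}}

```text
time_s: 10.72
eef_pos: [0.5061, -0.0996, 0.0998]
tool_rot: [-0.417, 1.571, -0.254]
force: [-0.2, -0.7, 0.1]
grip_width: -0.0001
```

{"name": "apply_moves", "arguments": {
  "rows": [
    [[1, 0.2, 0, 0, 0, 0, 0], [1, 0.1, 0, 0, 0, 0, 0], [1, 0.1, 0, 0, 0, 0, 0], [1, 0.1, 0, 0, 0, 0, 0], [1, 0.1, 0, 0, 0, 0, 0]]
  ]
}}

```text
time_s: 11.13
eef_pos: [0.506, -0.0997, 0.0991]
tool_rot: [-2.637, 1.571, -2.474]
force: [-0.2, 0.1, 1.6]
grip_width: -0.0001
```

Run:
```python
from cell import r
from h import *
feel(r,5)
```

```text
f [-0.01 -0.01  0.59] sd [0.23 0.42 0.45] fz [ 1.3  0.4  0.9 -0.   0.4] pos [ 0.506   -0.09968  0.09911] sd [1.e-05 1.e-05 1.e-05] t 11.3833
```

{"name": "apply_moves", "arguments": {
  "rows": [
    [[1, 0.1, 0, 0, 0, 0, 0], [1, 0, 0, 0, 0, 0, 0], [1, 0, 0, 0, 0, 0, 0], [1, 0, 0, 0, 0, 0, 0], [1, 0, 0, 0, 0, 0, 0]]
  ]
}}

```text
time_s: 11.8
eef_pos: [0.506, -0.0997, 0.0991]
tool_rot: [-1.991, 1.571, -1.828]
force: [-0.1, 0.2, 2.3]
grip_width: -0.0002
```

Run:
```python
from cell import r
from h import *
feel(r,6)
```

```text
f [-0.99  0.18  1.68] sd [0.37 0.66 0.16] fz [1.6 1.9 1.8 1.4 1.6 1.7] pos [ 0.50602 -0.09968  0.09909] sd [1.e-05 1.e-05 2.e-05] t 12.1
```

Key 3 was touched at 0.0991 with 1.7 N, so it is up. Now key 4, which should be the low one.

{"name": "apply_moves", "arguments": {
  "rows": [
    [[1, -10, 0, 0, 0, 0, 0], [1, 0, -14, 0, 0, 0, 0], [1, 0, -14, 0, 0, 0, 0], [1, 0, -14, 0, 0, 0, 0], [1, 0, -14, 0, 0, 0, 0]]
  ]
}}

```text
time_s: 12.52
eef_pos: [0.5154, -0.1568, 0.1091]
tool_rot: [-1.01, 1.57, -0.848]
force: [-0.2, 0.2, -0.1]
grip_width: 0.0001
```

{"name": "apply_moves", "arguments": {
  "rows": [
    [[1, 0, 0, 0, 0, 0, 0], [1, 3, 0, 0, 0, 0, 0], [1, 3, 0, 0, 0, 0, 0], [1, 1.5, 0, 0, 0, 0, 0], [1, 0.5, 0, 0, 0, 0, 0]]
  ]
}}

```text
time_s: 12.93
eef_pos: [0.5143, -0.1541, 0.1]
tool_rot: [2.441, 1.569, 2.605]
force: [-0.8, -0.5, 0.1]
grip_width: 0.0001
```

{"name": "apply_moves", "arguments": {
  "rows": [
    [[1, 0.4, 0, 0, 0, 0, 0], [1, 0.4, 0, 0, 0, 0, 0], [1, 0.3, 0, 0, 0, 0, 0], [1, 0.2, 0, 0, 0, 0, 0], [1, 0, 0, 0, 0, 0, 0]]
  ]
}}

```text
time_s: 13.35
eef_pos: [0.5152, -0.1548, 0.0998]
tool_rot: [-0.462, 1.571, -0.299]
force: [-0.1, -0.7, -0.4]
grip_width: -0.0001
```

{"name": "apply_moves", "arguments": {
  "rows": [
    [[1, 0.2, 0, 0, 0, 0, 0], [1, 0.1, 0, 0, 0, 0, 0], [1, 0.1, 0, 0, 0, 0, 0], [1, 0.1, 0, 0, 0, 0, 0], [1, 0.2, 0, 0, 0, 0, 0]]
  ]
}}

```text
time_s: 13.77
eef_pos: [0.5151, -0.155, 0.099]
tool_rot: [-0.485, 1.571, -0.322]
force: [1.3, -0.7, 0.5]
grip_width: -0.0003
```

Run:
```python
from cell import r
from h import *
feel(r,6)
```

```text
f [ 0.09  0.02 -0.03] sd [0.5  0.59 0.59] fz [-0.4 -0.2 -0.3  1.1  0.3 -0.7] pos [ 0.51508 -0.15492  0.09897] sd [0.e+00 1.e-05 1.e-05] t 14.0667
```

{"name": "apply_moves", "arguments": {
  "rows": [
    [[1, 0.1, 0, 0, 0, 0, 0], [1, 0.1, 0, 0, 0, 0, 0], [1, 0.1, 0, 0, 0, 0, 0], [1, 0, 0, 0, 0, 0, 0], [1, 0, 0, 0, 0, 0, 0]]
  ]
}}

```text
time_s: 14.48
eef_pos: [0.5151, -0.1549, 0.0987]
tool_rot: [2.686, 1.571, 2.849]
force: [0.6, 0.9, 0.4]
grip_width: 0.0002
```

Run:
```python
from cell import r
from h import *
feel(r,6)
```

```text
f [-0.26  0.14 -0.18] sd [0.58 0.52 0.39] fz [ 0.1  0.3 -0.3 -0.6 -0.7  0.2] pos [ 0.51509 -0.15491  0.09869] sd [1.e-05 1.e-05 1.e-05] t 14.7833
```

Still free below the up height, so key 4 is the low one. I'll go down to 0.0963 and then feel for it.

{"name": "apply_moves", "arguments": {
  "rows": [
    [[1, 0.7, 0, 0, 0, 0, 0], [1, 0.6, 0, 0, 0, 0, 0], [1, 0.5, 0, 0, 0, 0, 0], [1, 0.3, 0, 0, 0, 0, 0], [1, 0.2, 0, 0, 0, 0, 0]]
  ]
}}

```text
time_s: 15.2
eef_pos: [0.515, -0.1549, 0.0963]
tool_rot: [2.398, 1.571, 2.561]
force: [0.1, 0.2, 0.4]
grip_width: -0.0003
```

{"name": "apply_moves", "arguments": {
  "rows": [
    [[1, 0.1, 0, 0, 0, 0, 0], [1, 0.1, 0, 0, 0, 0, 0], [1, 0.1, 0, 0, 0, 0, 0], [1, 0, 0, 0, 0, 0, 0], [1, 0, 0, 0, 0, 0, 0]]
  ]
}}

```text
time_s: 15.62
eef_pos: [0.5151, -0.1549, 0.0962]
tool_rot: [2.753, 1.571, 2.916]
force: [-0.1, -0.4, 0.8]
grip_width: -0.0001
```

Run:
```python
from cell import r
from h import *
feel(r,6)
```

```text
f [-0.45  0.09  1.59] sd [0.49 0.8  0.3 ] fz [1.2 1.5 1.7 1.4 1.6 2.2] pos [ 0.51507 -0.1549   0.09617] sd [1.e-05 1.e-05 1.e-05] t 15.9167
```

Key 4 was touched at 0.0962 with 1.6 N, 3 mm lower than the others, so it is the caught one. All four are now touched. I'll lift off briefly, then press.

{"name": "apply_moves", "arguments": {
  "rows": [
    [[1, -2, 0, 0, 0, 0, 0], [1, -2, 0, 0, 0, 0, 0], [1, 0, 0, 0, 0, 0, 0], [1, 1.5, 0, 0, 0, 0, 0], [1, 1.5, 0, 0, 0, 0, 0]]
  ]
}}

```text
time_s: 16.33
eef_pos: [0.5152, -0.155, 0.0971]
tool_rot: [-0.602, 1.57, -0.439]
force: [0.1, -0.6, -0.5]
grip_width: -0.0002
```

{"name": "apply_moves", "arguments": {
  "rows": [
    [[1, 1, 0, 0, 0, 0, 0], [1, 1, 0, 0, 0, 0, 0], [1, 0.5, 0, 0, 0, 0, 0], [1, 0.5, 0, 0, 0, 0, 0], [1, 0.5, 0, 0, 0, 0, 0]]
  ]
}}

```text
time_s: 16.75
eef_pos: [0.515, -0.1549, 0.0942]
tool_rot: [2.784, 1.57, 2.947]
force: [-2.0, 1.0, 7.3]
grip_width: -0.0002
```

Run:
```python
from cell import r
from h import *
feel(r,4)
```

```text
f [-2.22  0.97  6.13] sd [0.29 0.1  0.37] fz [6.1 5.9 5.8 6.7] pos [ 0.51502 -0.15489  0.09416] sd [1.e-05 0.e+00 5.e-05] t 16.95
```

{"name": "apply_moves", "arguments": {
  "rows": [
    [[1, 0.4, 0, 0, 0, 0, 0], [1, 0.4, 0, 0, 0, 0, 0], [1, 0.3, 0, 0, 0, 0, 0], [1, 0.3, 0, 0, 0, 0, 0], [1, 0, 0, 0, 0, 0, 0]]
  ]
}}

```text
time_s: 17.37
eef_pos: [0.515, -0.1549, 0.0934]
tool_rot: [2.87, 1.57, 3.033]
force: [-4.4, 2.4, 10.4]
grip_width: 0.0003
```

Run:
```python
from cell import r
from h import *
feel(r,4)
```

```text
f [-3.73  1.57  9.72] sd [0.32 0.08 0.58] fz [10.  10.5  9.   9.4] pos [ 0.51504 -0.15488  0.09349] sd [2.e-05 1.e-05 3.e-05] t 17.5667
```

{"name": "apply_moves", "arguments": {
  "rows": [
    [[1, 0.3, 0, 0, 0, 0, 0], [1, 0.3, 0, 0, 0, 0, 0], [1, 0.2, 0, 0, 0, 0, 0], [1, 0, 0, 0, 0, 0, 0], [1, 0, 0, 0, 0, 0, 0]]
  ]
}}

```text
time_s: 17.98
eef_pos: [0.5151, -0.1549, 0.0931]
tool_rot: [3.011, 1.57, -3.108]
force: [-4.9, 2.6, 12.9]
grip_width: -0.0002
```

Run:
```python
from cell import r
from h import *
feel(r,4)
```

```text
f [-4.61  2.21 12.58] sd [0.22 0.43 0.43] fz [11.9 12.7 13.1 12.5] pos [ 0.51507 -0.15491  0.09313] sd [1.e-05 1.e-05 0.e+00] t 18.1833
```

{"name": "apply_moves", "arguments": {
  "rows": [
    [[1, 0.2, 0, 0, 0, 0, 0], [1, 0.2, 0, 0, 0, 0, 0], [1, 0, 0, 0, 0, 0, 0], [1, 0, 0, 0, 0, 0, 0], [1, 0, 0, 0, 0, 0, 0]]
  ]
}}

```text
time_s: 18.6
eef_pos: [0.5151, -0.1549, 0.093]
tool_rot: [3.062, 1.57, -3.058]
force: [-5.9, 3.1, 14.1]
grip_width: 0.0006
```

Run:
```python
from cell import r
from h import *
feel(r,4)
```

```text
f [-6.05  2.21 14.46] sd [0.31 0.62 0.44] fz [14.5 13.9 14.4 15.1] pos [ 0.51509 -0.15492  0.09303] sd [1.e-05 1.e-05 1.e-05] t 18.8
```

{"name": "apply_moves", "arguments": {
  "rows": [
    [[1, -1, 0, 0, 0, 0, 0], [1, -1.5, 0, 0, 0, 0, 0], [1, -1.5, 0, 0, 0, 0, 0], [1, -1.2, 0, 0, 0, 0, 0], [1, 0, 0, 0, 0, 0, 0]]
  ]
}}

```text
time_s: 19.22
eef_pos: [0.515, -0.1549, 0.0969]
tool_rot: [-2.801, 1.571, -2.638]
force: [-1.8, -0.1, 5.6]
grip_width: 0.0003
```

Run:
```python
from cell import r
from h import *
feel(r,5)
```

```text
f [-2.31  0.82  5.11] sd [0.41 0.54 0.37] fz [4.9 5.4 4.5 5.4 5.4] pos [ 0.51503 -0.15489  0.0966 ] sd [1.e-05 1.e-05 9.e-05] t 19.4667
```

At 0.0966, above the latched height, the key still pushes back with 5.1 N. It is following the finger up, so the catch has slipped. I'll withdraw straight up and look.

{"name": "apply_moves", "arguments": {
  "rows": [
    [[1, -2, 0, 0, 0, 0, 0], [1, -4, 0, 0, 0, 0, 0], [1, -10, 0, 0, 0, 0, 0], [1, -15, 0, 0, 0, 0, 0], [1, -20, 0, 0, 0, 0, 0]]
  ]
}}

```text
time_s: 19.88
eef_pos: [0.5139, -0.1543, 0.1465]
tool_rot: [2.523, 1.567, 2.686]
force: [0.3, 0.5, -0.5]
grip_width: -0.0001
```

{"name": "apply_moves", "arguments": {
  "rows": [
    [[1, -25, 0, 0, 0, 0, 0], [1, -25, 0, 0, 0, 0, 0], [1, -20, 0, 0, 0, 0, 0], [1, -10, 0, 0, 0, 0, 0], [1, 0, 0, 0, 0, 0, 0]]
  ]
}}

```text
time_s: 20.3
eef_pos: [0.5169, -0.1557, 0.2306]
tool_rot: [-0.611, 1.564, -0.448]
force: [0.7, -0.1, 0.1]
grip_width: -0.0
```

Run:
```python
from cell import r
from h import *
feel(r,6)
s=r.camera("scene")["frame"][190:290,120:400,::-1]; w=r.camera("wrist")["frame"][...,::-1]
s=cv2.resize(s,(784,280),interpolation=cv2.INTER_CUBIC); w=cv2.resize(w,(426,320))
a=np.zeros((600,784,3),np.uint8); a[:280]=s; a[280:,:426]=w
cv2.imwrite("pics/end.png",a)
c=r.camera("top")
for ce,st in blobs(c,(95,120,60),(112,255,255)): print(ce.round(1),st)
```

```text
f [ 0.17  0.26 -0.5 ] sd [0.78 0.48 0.46] fz [-1.3 -0.6 -0.1  0.  -0.8 -0.2] pos [ 0.51446 -0.15461  0.22609] sd [0.00065 0.0003  0.00118] t 20.6
[379.4 271.2] [369 260  22  23 400]
[344.3 276.3] [334 266  22  22 402]
[309.1 281.4] [299 271  22  22 403]
[222.1 307.1] [214 299  17  17 222]
```

View pics/end.png

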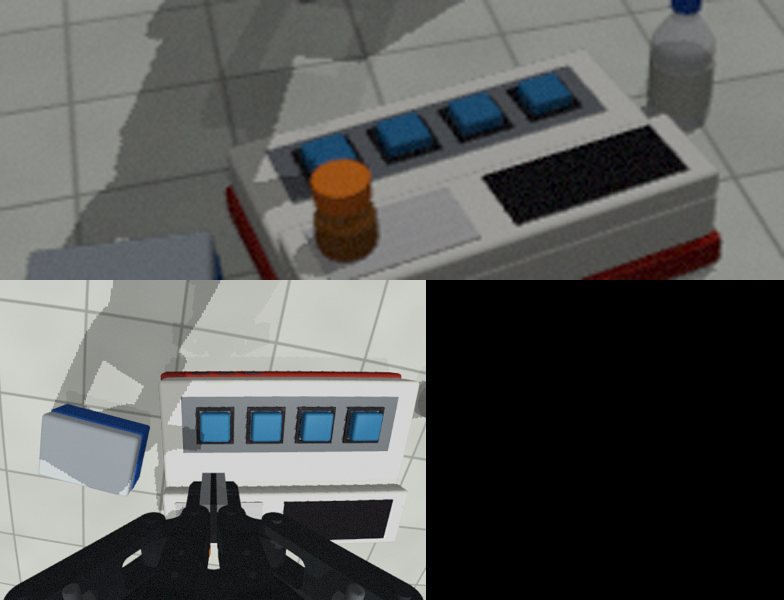

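The picture shows four keys of equal appearance at about (215,425) to (363,425) in the wrist view. The jar, bottle and tip box are in place, and the gripper is clear.

```bash
python3 -c "
from cell import r
print(r.hand_in())"
```

```text
the job is handed in; nothing more can be done
None
```

The caught key was the rightmost one, and I pressed it to its stop and released it. I handed the job in at about 21 s, with the closed gripper well clear above the shaker.

- **Touching:** I touched the keys from left to right with the closed fingertips at about 2.2, 1.5, 1.7 and 1.6 N, below the 2.5 N at which a raised key gives. The first three met the finger at TCP z 0.0990–0.0991 m, which means up. The fourth met it at 0.0962 m, 3 mm lower.
- **Pressing:** I pressed the fourth key to its hard stop at 0.0930 m with 14.5 N, plus about 6 N sideways. On the way up it still pushed back with 5.1 N above the height where it had been latched, so the catch had slipped.
- **Last checks:** With the gripper lifted, the wrist force was within the noise. The last picture showed four keys that look alike, and the jar, bottle and tip box standing where they were. In the top view the first three keys and the bottle cap had not moved. The fourth key did not show up in that colour mask, probably because the arm hides it.
- **Not checked:** I did not touch the fourth key again after releasing it. That it is fully up rests on the push-back during withdrawal and the pictures.

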